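Prove a change gear on the master and sort it

TASK

Three look-alike change gears lie on the sloping wooden rack; one of them, the 13-tooth one, has the same coarse pitch as the steel master gear on the test stand. Take it, hold it flat on the stand's plate with its teeth fully in mesh with the master (do not force them) and turn the two together until the master has turned at least an eighth of a turn, then set it down gently and flat in the bay of the blue sorting tray that already holds the other 13-tooth gear. Leave everything else as it stands.

Things in the scene. Friction and masses are not known exactly. Their poses are not given: they have to be found in the camera images.
- gear_13: White change gear with 13 teeth (module 4), the one wanted; it starts in any of the three bays of the rack. 60 mm over the tips, face 12 mm thick, brass hub 26 mm in diameter standing 28 mm above the face (40 mm over all), about 130 g. Origin: centre of its underside; z: its axis, out through the hub; one tooth is centred on its -x axis.
- gear_18: White change gear with 18 teeth (module 3), not wanted; stays on the rack. 60 mm over the tips, face 12 mm thick, brass hub 26 mm in diameter standing 28 mm above the face (40 mm over all), about 130 g. Origin: centre of its underside; z: its axis, out through the hub; one tooth is centred on its -x axis.
- gear_28: White change gear with 28 teeth (module 2), not wanted; stays on the rack. 60 mm over the tips, face 12 mm thick, brass hub 26 mm in diameter standing 28 mm above the face (40 mm over all), about 130 g. Origin: centre of its underside; z: its axis, out through the hub; one tooth is centred on its -x axis.
- rack: Fixed wooden rack, 224 mm wide (y). Its board slopes 35 degrees, facing -x (roughly the robot), up to 82 mm high at +x. Three bays 73 mm apart along y; strips between them 6 mm, lip at the lower edge 12 mm high. The gears lie on the board against the lip, so their axes lean 35 degrees towards the rack's -x; undersides centred 43 mm above the table. Origin: centre of the footprint, at table height.
- stand: Mesh-check stand, fixed: ground steel plate 160 (x) by 100 (y) mm, its top 16 mm above the table. The master gear's post stands 32 mm from the middle towards +x; the half towards -x is free for the gear under test. Origin: centre of the footprint at table height.
- post (a point): Axis of the post, at the height of the plate's top. In full mesh the gear's axis is 62 mm from it (tooth tips just meet at 70 mm; backlash about 1.6 mm; up to 64 mm still counts as full mesh), the gear's underside on the plate or within 3 mm of it.
- master (a joint): Turn of the master gear about its upright post (rad, anticlockwise from above, endless, almost free). Steel, 18 teeth of module 4, 80 mm over the tips, face from 1 to 13 mm above the plate; collar and nut on the post reach 27 mm above the plate. A tooth is centred on its red mark; at 0 the mark points to the stand's +x.
- master_mark (a point): Red mark on one tooth of the master gear, 36 mm from the post's axis, on the top of the face.
- tray: Blue sorting tray, fixed, 170 (x) by 236 (y) mm; walls 16 mm high, 4 mm thick; inner floor 4 mm above the table. Dividers along x part three bays about 73 mm wide, centred at y = -77, 0 and +77 mm. Half of each bay towards -x is free (a gear centred at x = -40 stands clear); a gear of its kind lies at about x = +44. Origin: centre of the footprint, at table height.
- sample_13: 13-tooth gear of the same make, 60 mm over the tips, hub 26 mm, 40 mm high, lying flat in the far half of one bay of the tray (which bay varies): it marks the bay of its kind. Origin: centre of its underside. Not to be moved.
- sample_18: 18-tooth gear of the same make, 60 mm over the tips, hub 26 mm, 40 mm high, lying flat in the far half of one bay of the tray (which bay varies): it marks the bay of its kind. Origin: centre of its underside. Not to be moved.
- sample_28: 28-tooth gear of the same make, 60 mm over the tips, hub 26 mm, 40 mm high, lying flat in the far half of one bay of the tray (which bay varies): it marks the bay of its kind. Origin: centre of its underside. Not to be moved.
- egg_cup: Painted egg in a turned wooden cup, 48 mm across, 86 mm high, stands loose beyond the stand. Origin: centre of its foot.
- brush_pot: Blue pot of brushes, 62 mm across, 160 mm high with the brushes, loose. Origin: centre of its foot.
- oil_bottle: Small amber oil bottle, 34 mm across, 95 mm high, loose. Origin: centre of its foot.
- screwdriver: Screwdriver with a yellow handle, 170 mm long, lying loose on the table. Origin: underside, near the middle of its length.
- caliper: Digital caliper, 160 mm long, lying loose on the table. Origin: middle of its beam, underside.
Things that resemble listed ones, but are neither listed nor needed, are in the scene too. Leave any green or turquoise look-alike of the gear_13 alone.

How it is judged:
By the outcome, as a careful person would: the job done as asked, in the order asked, and still so for the second after the job is handed in, with the robot touching nothing.
It also fails if it takes over 46 s, if anything falls off the work surface, if the arm or the gripper's body presses on something with over 40 N, if the wrist force passes 120 N, or if a joint passes its speed limit or range.

ROBOT

A 7-joint arm with a two-finger parallel gripper is mounted at the origin on the work surface. World frame = base frame: x ahead of the robot, y to its left, z up, the work surface at z = 0. Lengths are in mm, angles in rad, forces in N, time in s.
With the tool pointing down it reaches from about 350 to 900 mm from the base axis. Payload 7.2 kg.
Tool frame: the origin (TCP) lies between the finger pads; the fingertips stand 25 mm ahead of it and the grasp point (between the pads) lies 6 mm ahead of it (r.tip_reach is the distance from the TCP to the fingertips, in mm); z points along the fingers, y is the line along which they close (so a half turn about z gives the same grasp; the last joint's range is limited). The gripper opens to 88 mm and grips with 3 to 60 N. Pads are 20 mm wide; open, the fingers measure 115 mm over their backs; the gripper's body (75 mm by 178 mm) begins 61 mm behind the grasp point.
Start: joints at [1.164, 0.411, -0.013, 1.596, 0.006, 1.134, -0.082], TCP at [207.71, -589.478, 247.653] pointing down, gripper open.
Joint ranges: [-2.95, 2.95], [-0.29, 1.99], [-1.47, 1.44], [0.14, 2.54], [-1.03, 4.17], [0.13, 1.85], [-2.86, 2.86]. Speed limits (rad/s): [2.39, 2.39, 3.01, 3.01, 3.14, 3.14, 3.14].

INTERFACE

Orientations are given as a unit quaternion [w, x, y, z].
In Python, from workcell import readout, grab_frame, r, spotter gives the robot as it stands.
- The arm moves only by the tool apply_moves, never from a script. Its argument "increments" is a list of rows, each a list of 5 numbers: the opening, from 0 (shut) to 1 (fully open), then the shift along the tool's x, y, z in cm, then the turn about the tool's z in degrees. In form: [[grip, tx, ty, tz, roll], ...]. A call has 1 to 20 rows; each row shifts and turns the commanded pose from where the row before left it, along the tool's axes as they then stand; what a row does not reach is not made up. A row lasts 1/10 s, in which the tool goes at most 50 mm and 8.59 degrees, less where a joint would pass 70% of its speed; a pose out of reach is approached as far as the arm can. A call with a gripper value outside its range is refused whole. The fingers move at their own pace and stop on an object; the grip force is fixed at half the most. Time passes only in rows, so rows that do not move let the fingers close. It gives the time, the measured TCP pose, the force, the opening and the grip force at its end, in the units of the state.
- readout.sense(): the state, without advancing time (a new reading comes with each control period).
- grab_frame(name): name is "side" or "top"; returns a dict with "img" (400x640x3 uint8, blue, green, red), "depth" (400x640 float32, mm along the optical axis (not along the pixel's ray), 0 where there is no reading), "vfov" (degrees; the focal length in pixels is half the picture's height over the tangent of half this angle, whatever the lens; pixels are square), "cx", "cy" (the principal point, pixels), "world_from_camera" (4x4, takes a point from camera to world coordinates). Camera axes: x right, y up, looking along -z (the intrinsics and any distortion apply to the point x, -y, -z); pixel columns grow to the right and rows downward; lengths in mm; the calibration is good to about 2 mm. A picture is of the moment at which its call begins.
- r.job_done(): hands the job in; it is judged then, once.
Trained networks look in the newest picture that a camera, given by its name, has taken for a name from the list of things; names that differ only in an ending like _2 or _b are one class to them, and where a whole thing is asked for, a point or a joint stands for the part that bears it (a point fixed in the world has none). Each returns a list of dicts, best first, with "p" (0 to 1); they miss things now and then, are a little off and sometimes report something else, mostly with a low value. They report only what shows in the picture. A call takes as long as a camera call. They do not tell look-alikes from the thing itself.
- spotter.find_in(camera, target): "at" ([column, row] in pixels, amid what is visible of it).
- spotter.silhouettes(camera, target): "region" (400x640 bool, what is visible of it) and "at" ([column, row] in pixels, amid what is visible of it).
The state is a dict: "t": time; "qpos": joint angles; "dq": joint speeds; "joint_efforts": joint torques, N m; "ee_pos": TCP position; "orientation": TCP orientation; "contact_force": force on the tool from outside, world axes, zero at the start; "torque": the same for the moment, N m; "width": opening from 0.0 (shut) to 1.0 (fully open); "finger_force": force on a finger pad.
Only numpy, scipy, OpenCV 4.12 (cv2) and the standard library are available. Lean on these libraries where they do the work, as an engineer would, in place of code of your own. Each camera call takes 0.05 s, during which the arm holds its last target. There are 200 camera calls.

## Working session

There is one attempt and no reset: what is moved stays moved. The work goes in short steps, Python scripts to look and compute and a tool call to move; the robot and the scene stay as the last step left them, time stands still between calls to the robot, and variables do not carry over. Pictures are saved under pics/ and viewed, at most 10 in all, crops included, and the job is handed in when it is done.

Besides the shell and the picture viewer there is one more tool, called after "Emit:" by a JSON object that holds its "api" and its "payload". apply_moves: Moves the arm, as the interface text tells. Its arguments: {"type":"object","properties":{"increments":{"type":"array","items":{"type":"array","items":{"type":"number"}}}},"required":["increments"]}

```bash
ls; mkdir -p pics
cat > h.py <<'E'
import numpy as np, cv2
from workcell import readout, grab_frame, r, spotter
def px2w(f,u,v,d=None,z=None):
    F=200/np.tan(np.radians(f["vfov"])/2); M=np.array(f["world_from_camera"])
    ray=np.array([(u-f["cx"])/F,-(v-f["cy"])/F,-1.0])
    if d is None:
        R=M[:3,:3]@ray; d=(z-M[2,3])/R[2]
    return M[:3,:3]@(ray*d)+M[:3,3]
def cloud(f):
    F=200/np.tan(np.radians(f["vfov"])/2); M=np.array(f["world_from_camera"])
    v,u=np.mgrid[0:400,0:640]; d=f["depth"]
    P=np.stack([(u-f["cx"])/F*d,-(v-f["cy"])/F*d,-d],-1)
    P=P@M[:3,:3].T+M[:3,3]; P[d==0]=np.nan
    return P
E
python3 - <<'E'
from h import *
np.set_printoptions(precision=1,suppress=True)
for n in("top","side"):
    f=grab_frame(n); cv2.imwrite(f"pics/{n}1.png",f["img"]); P=cloud(f)
    print(n,f["vfov"],f["cx"],f["cy"],{k:v for k,v in f.items() if k not in("img","depth")}["world_from_camera"])
    for t in "gear_13 gear_18 gear_28 rack stand master master_mark tray sample_13 sample_18 sample_28 egg_cup brush_pot oil_bottle screwdriver caliper".split():
        for o in spotter.find_in(n,t)[:3]:
            u,v=map(int,np.round(o["at"])); print(t,round(o["p"],2),(u,v),P[v,u])
print(readout.sense())
E
```

```text
pics
top 42.884239382391875 317.6385235279789 198.28617545716835 [[  -0.     1.    -0.1  387.9]
 [  -1.    -0.    -0.   -41.6]
 [  -0.     0.1    1.  1469.9]
 [   0.     0.     0.     1. ]]
gear_13 0.84 (212, 234) [408.4 264.7  32.7]
gear_13 0.79 (188, 184) [549.7 325.4  54.5]
gear_13 0.77 (176, 252) [361.1 363.8  42.8]
gear_18 0.84 (212, 234) [408.4 264.7  32.7]
gear_18 0.79 (188, 184) [549.7 325.4  54.5]
gear_18 0.77 (176, 252) [361.1 363.8  42.8]
gear_28 0.84 (212, 234) [408.4 264.7  32.7]
gear_28 0.79 (188, 184) [549.7 325.4  54.5]
gear_28 0.77 (176, 252) [361.1 363.8  42.8]
rack 0.59 (182, 175) [573.7 338.2  68.3]
stand 0.9 (290, 210) [469.7  43.3  29.3]
master 0.94 (292, 195) [511.9  36.3  32.3]
master 0.46 (442, 193) [ 503.5 -384.8   46.2]
master_mark 0.62 (288, 203) [489.   47.8  39.7]
tray 0.58 (411, 184) [ 536.5 -308.1   -2.9]
sample_13 0.79 (409, 152) [ 623.4 -298.8   39.7]
sample_13 0.7 (441, 195) [ 498.5 -383.3   39.9]
sample_13 0.61 (425, 174) [ 558.7 -340.1   44.8]
sample_18 0.79 (409, 152) [ 623.4 -298.8   39.7]
sample_18 0.7 (441, 195) [ 498.5 -383.3   39.9]
sample_1
[... 1935 characters left out ...]
6 128.3  68.5]
brush_pot 0.53 (331, 269) [402.3 185.6  21.8]
oil_bottle 0.89 (275, 175) [674.6 -76.1  60.6]
screwdriver 0.63 (332, 270) [399.7 186.3  20.5]
caliper 0.64 (388, 198) [ 390.  -166.7   13. ]
caliper 0.42 (332, 232) [458.8  47.2  15.3]
caliper 0.18 (260, 196) [672.2   8.5  41.2]
{'t': 1.7, 'qpos': array([ 1.2,  0.4, -0. ,  1.6,  0. ,  1.1, -0.1]), 'dq': array([ 0., -0.,  0.,  0.,  0., -0.,  0.]), 'joint_efforts': array([  0. , -58.8,   0.6, -29.1,  -0.1,   0. ,   0. ]), 'ee_pos': array([ 207.7, -589.5,  247.7]), 'orientation': array([0. , 1. , 0.2, 0. ]), 'contact_force': array([ 0.4,  0.4, -0.1]), 'torque': array([-0., -0.,  0.]), 'finger_force': 0.0, 'width': 0.9999681186545336}
```

Run:
```python
import cv2,numpy as np
t=cv2.imread("pics/top1.png");s=cv2.imread("pics/side1.png")
a=cv2.resize(t[110:300,140:480],(800,447),interpolation=cv2.INTER_CUBIC);cv2.imwrite("pics/a.png",a)
b=cv2.resize(t[140:270,150:300],(692,600),interpolation=cv2.INTER_CUBIC);cv2.imwrite("pics/b.png",b)
```

```text
(no output)
```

View pics/a.png

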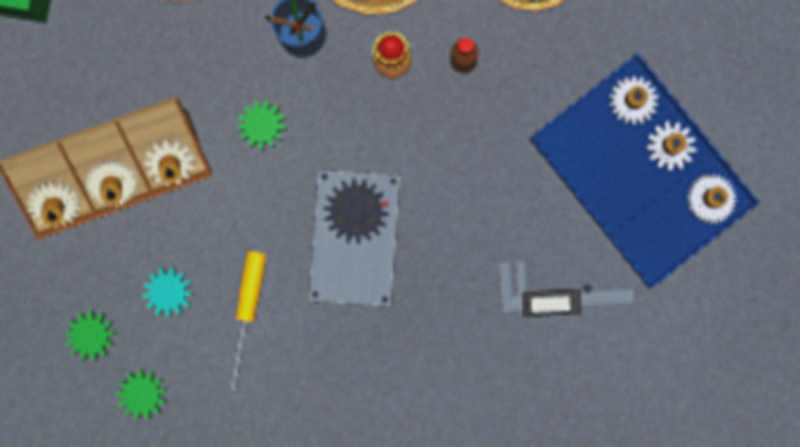

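View pics/side1.png

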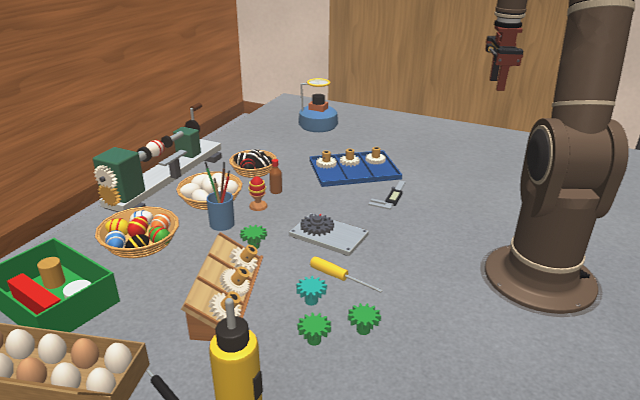

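View pics/b.png

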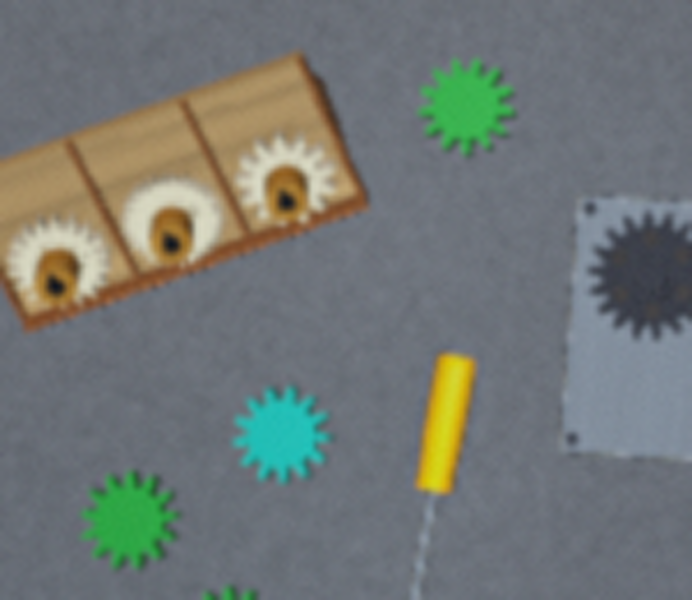

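Run:
```python
from h import *
np.set_printoptions(precision=2,suppress=True)
t=grab_frame("top");P=cloud(t)
# rack gears: hub/face from cloud near rack; silhouettes
for tg in("gear_13","sample_13","master"):
  for o in spotter.silhouettes("top",tg)[:8]:
    m=o["region"]; Q=P[m]; Q=Q[~np.isnan(Q[:,0])]; print(tg,o["p"],np.round(o["at"]),m.sum(),np.median(Q,0), Q[:,2].max())
M=np.array(t["world_from_camera"]);print(M)
for o in spotter.silhouettes("top","rack")[:1]+spotter.silhouettes("top","stand")[:1]+spotter.silhouettes("top","tray")[:1]:
    m=o["region"].astype(np.uint8); c=max(cv2.findContours(m,0,2)[0],key=cv2.contourArea)
    print(cv2.minAreaRect(c),cv2.boxPoints(cv2.minAreaRect(c)))
s=readout.sense();print(s["ee_pos"],s["orientation"],s["qpos"])
```

```text
gear_13 0.86 [176. 254.] 335 [358.58 361.09  37.82] 46.93372682574227
gear_13 0.75 [210. 179.] 280 [562.16 257.52  61.18] 83.22823289669304
gear_13 0.68 [212. 235.] 292 [407.88 266.08  38.02] 46.74891722172811
gear_13 0.61 [160. 194.] 254 [517.81 392.88  62.07] 85.58086037913722
gear_13 0.56 [249. 162.] 255 [605.54 151.99  39.15] 48.425646677460236
gear_13 0.53 [188. 185.] 317 [540.99 324.31  60.76] 86.36807536602691
gear_13 0.52 [200. 277.] 285 [290.25 299.43  38.34] 47.15355067386372
sample_13 0.78 [407. 154.] 298 [ 624.04 -299.28   16.72] 49.7776551628931
sample_13 0.68 [442. 196.] 292 [ 499.57 -388.46   17.77] 51.28735720384384
sample_13 0.62 [422. 170.] 266 [ 566.96 -341.8    17.12] 49.743533870155034
master 0.94 [296. 202.] 471 [497.99  40.38  28.46] 47.8667173916574
[[  -0.03    1.     -0.08  387.94]
 [  -1.     -0.03   -0.    -41.58]
 [  -0.01    0.08    1.   1469.92]
 [   0.      0.      0.      1.  ]]
((183.77737426757812, 181.76275634765625), (38.01891326904297, 84.32510375976562), 70.01689147949219) [[137.66 178.31]
 [216.91 149.49]
 [229.9  185.22]
 [150.65 214.04]]
((290.46319580078125, 210.99728393554688), (35.569217681884766, 55.699249267578125), 4.236394882202148) [[270.67 237.46]
 [274.78 181.91]
 [310.26 184.54]
 [306.14 240.08]]
((413.0972900390625, 182.42320251464844), (82.49530792236328, 59.279296875), 51.7098388671875) [[364.27 168.41]
 [410.8  131.68]
 [461.92 196.43]
 [415.39 233.16]]
[ 207.7  -589.47  247.62] [-0.    0.99  0.17 -0.  ] [ 1.16  0.41 -0.01  1.6   0.01  1.13 -0.08]
```

Run:
```python
from h import *
np.set_printoptions(precision=2,suppress=True)
f=grab_frame("top")
T=[px2w(f,u,v,z=75.8) for u,v in((212.2,183.3),(187.1,192.4),(161.9,202.2))]
for t in T: print(t)
d=T[2]-T[0]; print(np.linalg.norm(d)/2, np.degrees(np.arctan2(-d[0],d[1])))
yaw=np.arctan2(-d[0],d[1]); X=np.array([np.cos(yaw),np.sin(yaw),0]);Y=np.array([-np.sin(yaw),np.cos(yaw),0])
c,s=np.cos(np.radians(35)),np.sin(np.radians(35))
A=-s*X+np.array([0,0,c]); U=c*X+np.array([0,0,s])
Mi=np.linalg.inv(f["world_from_camera"]);F=200/np.tan(np.radians(f["vfov"])/2)
def proj(P):
    p=P@Mi[:3,:3].T+Mi[:3,3]; return f["cx"]+F*p[...,0]/-p[...,2], f["cy"]+F*p[...,1]/p[...,2]
a=np.linspace(-np.pi,np.pi,512,endpoint=False); rr=np.arange(19,34,.5)
g=cv2.cvtColor(f["img"],cv2.COLOR_BGR2GRAY).astype(np.float32)
def spec(C,U,Y,name):
    P=C+rr[:,None,None]*(np.cos(a)[:,None]*U+np.sin(a)[:,None]*Y)
    u,v=proj(P); w=cv2.remap(g,u.astype(np.float32),v.astype(np.float32),cv2.INTER_CUBIC)
    S=np.abs(np.fft.rfft(w-w.mean(1,keepdims=True),axis=1))
    sc=S[12:26].mean(0); print(name,{k:round(float(sc[k])) for k in(11,12,13,14,15,16,17,18,19,20,21,26,27,28,29)})
for t,n in zip(T,"rml"):
    spec(t-28*A,U,Y,n)
Ct=[px2w(f,u,v,z=44) for u,v in((140+637*.425,110+97*.425),(140+675*.425,110+145*.425),(140+715*.425,110+198*.425))]
for c_,n in zip(Ct,"abc"): print(c_); spec(c_-[0,0,28],np.array([1.,0,0]),np.array([0,1.,0]),"tray"+n)
# close crop
b=cv2.resize(f["img"][165:212,145:230],None,fx=9,fy=9,interpolation=cv2.INTER_CUBIC); cv2.imwrite("pics/c.png",b)
```

```text
[547.13 253.04  75.8 ]
[524.06 322.54  75.8 ]
[499.11 392.18  75.8 ]
73.59694452480444 19.04340459477895
r {11: 472, 12: 1189, 13: 3570, 14: 1856, 15: 750, 16: 476, 17: 303, 18: 265, 19: 193, 20: 84, 21: 73, 26: 179, 27: 158, 28: 55, 29: 83}
m {11: 386, 12: 414, 13: 195, 14: 549, 15: 225, 16: 141, 17: 121, 18: 324, 19: 154, 20: 253, 21: 225, 26: 95, 27: 259, 28: 134, 29: 284}
l {11: 267, 12: 484, 13: 124, 14: 405, 15: 364, 16: 279, 17: 1180, 18: 1693, 19: 854, 20: 795, 21: 224, 26: 172, 27: 149, 28: 138, 29: 94}
[ 624.77 -302.96   44.  ]
traya {11: 410, 12: 385, 13: 812, 14: 216, 15: 458, 16: 857, 17: 3078, 18: 2795, 19: 2989, 20: 1294, 21: 570, 26: 96, 27: 70, 28: 175, 29: 87}
[ 565.37 -345.82   44.  ]
trayb {11: 1725, 12: 5273, 13: 2302, 14: 6642, 15: 4337, 16: 1977, 17: 500, 18: 301, 19: 236, 20: 160, 21: 95, 26: 147, 27: 142, 28: 95, 29: 56}
[ 500.31 -390.48   44.  ]
trayc {11: 691, 12: 336, 13: 387, 14: 564, 15: 140, 16: 161, 17: 205, 18: 202, 19: 337, 20: 167, 21: 320, 26: 363, 27: 203, 28: 188, 29: 253}
```

View pics/c.png

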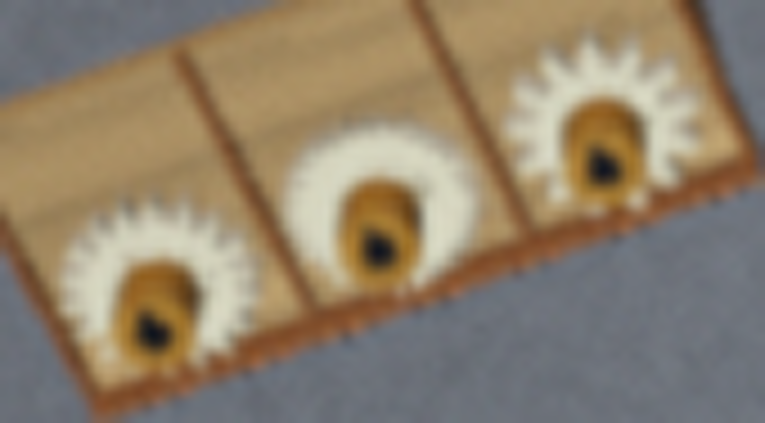

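Candidates in the top picture are rack right (212,180), rack middle (188,188), rack left (163,198), turquoise (211,234) and green (251,163), (178,252), (200,277). I choose rack right. It is white and coarse, and the tooth spectrum peaks at 13. In the tray, the 13-tooth sample lies in the middle bay (427,172).

```bash
cat >> h.py <<'E'
def th(s=None):
    q=(s or readout.sense())["orientation"]; return 2*np.arctan2(q[2],q[1])
def go(x,y,z,yaw=None):
    s=readout.sense(); t=th(s); d=np.array([x,y,z])-s["ee_pos"]
    print("pos",np.round(s["ee_pos"],1),"th",round(np.degrees(t),2),"cm tx,ty,tz:",np.round([(d[0]*np.cos(t)+d[1]*np.sin(t))/10,(d[0]*np.sin(t)-d[1]*np.cos(t))/10,-d[2]/10],2),"roll",None if yaw is None else round(np.degrees(t)-yaw,2),"F",np.round(s["contact_force"],1),"w",round(s["width"],3),"q7",s["qpos"].round(2),"t",s["t"])
E
python3 -c "
from h import *
print(readout.sense()['orientation']);go(552.5,255.3,130,19.3)"
```

```text
[2.06395981e-05 9.85685616e-01 1.68593793e-01 2.26371546e-06]
pos [ 207.7 -589.5  247.7] th 19.41 cm tx,ty,tz: [ 60.6  -68.22  11.77] roll 0.11 F [ 0.   0.5 -0.1] w 1.001 q7 [ 1.16  0.41 -0.01  1.6   0.01  1.13 -0.08] t 2.1
```

Emit:
{"api": "apply_moves", "payload": {"increments": [[0.6, 3.19, -3.59, 0, 0], [0.6, 3.19, -3.59, 0, 0], [0.6, 3.19, -3.59, 0, 0], [0.6, 3.19, -3.59, 0, 0], [0.6, 3.19, -3.59, 0, 0], [0.6, 3.19, -3.59, 0, 0], [0.6, 3.19, -3.59, 0, 0], [0.6, 3.19, -3.59, 0, 0], [0.6, 3.19, -3.59, 0, 0], [0.6, 3.19, -3.59, 0, 0], [0.6, 3.19, -3.59, 0, 0], [0.6, 3.19, -3.59, 0, 0], [0.6, 3.19, -3.59, 0, 0], [0.6, 3.19, -3.59, 0, 0], [0.6, 3.19, -3.59, 0, 0], [0.6, 3.19, -3.59, 0, 0], [0.6, 3.19, -3.59, 0, 0], [0.6, 3.19, -3.59, 0, 0], [0.6, 3.18, -3.6, 0, 0], [0.6, 0, 0, 0, 0]]}}

```text
t: 4.1
ee_pos: [552.3, 262.5, 247.0]
orientation: [-0.002, 0.985, 0.172, -0.0]
contact_force: [-0.5, 0.7, -0.3]
width: 0.603
finger_force: 0.0
```

```bash
python3 -c "
from h import *
go(552.5,255.3,130,19.3)
go(552.5,255.3,130,19.3)"
```

```text
pos [552.3 262.5 247. ] th 19.81 cm tx,ty,tz: [-0.22  0.69 11.7 ] roll 0.51 F [-0.5  0.7 -0.3] w 0.603 q7 [-0.1   0.45 -0.59  1.6   0.26  1.16 -1.97] t 4.1
pos [552.3 262.5 247. ] th 19.81 cm tx,ty,tz: [-0.22  0.69 11.7 ] roll 0.51 F [-0.5  0.7 -0.3] w 0.603 q7 [-0.1   0.45 -0.59  1.6   0.26  1.16 -1.97] t 4.1
```

Emit:
{"api": "apply_moves", "payload": {"increments": [[0.6, 0, 0, 4, 0], [0.6, 0, 0, 4, 0], [0.6, 0, 0, 4, 0], [0.6, 0, 0, 0, 0], [0.6, 0, 0, 0, 0]]}}

```text
t: 4.6
ee_pos: [552.5, 255.1, 128.1]
orientation: [0.0, 0.986, 0.168, -0.0]
contact_force: [0.6, -0.0, 1.0]
width: 0.6
finger_force: 0.0
```

```bash
python3 -c "
from h import *
go(552.5,255.3,81,19.3)
a=grab_frame('side')['img'][200:350,170:300]; b=grab_frame('top')['img'][140:240,150:250]
c=np.hstack([cv2.resize(a,(433,500),interpolation=2),cv2.resize(b,(367,500),interpolation=2)]);cv2.imwrite('pics/d.png',c)"
```

```text
pos [552.5 255.1 128.1] th 19.4 cm tx,ty,tz: [ 0.   -0.02  4.71] roll 0.1 F [ 0.6 -0.   1. ] w 0.6 q7 [-0.13  0.57 -0.54  1.73  0.35  0.94 -2.04] t 4.6
```

View pics/d.png

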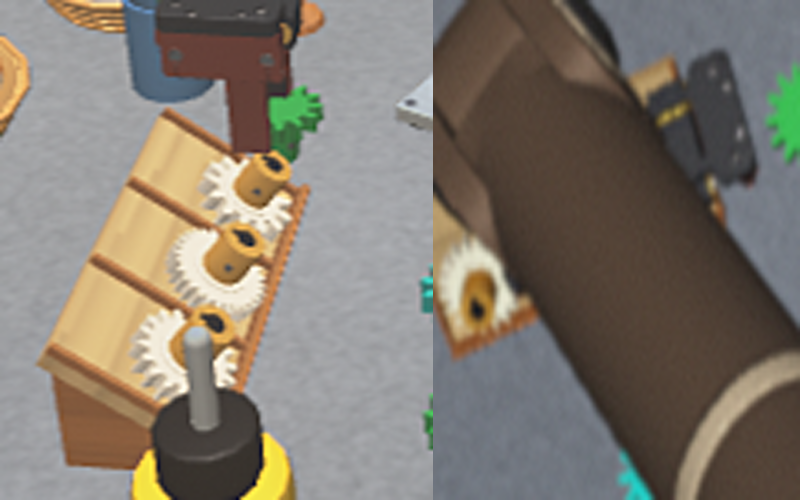

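```bash
python3 -c "
from h import *
f=grab_frame('side');print(px2w(f,251.7,248.9,z=75.8))
P=cloud(f);print(P[247:253,248:256,2].round(0))"
```

```text
[546.59135409 256.64541515  75.8       ]
[[80. 82. 83. 79. 74. 79. 76.  6.]
 [82. 82. 80. 81. 77. 78. 76. 75.]
 [81. 78. 79. nan 78. 76. 73. 72.]
 [80. 80. 78. 78. 77. 75. 76. 72.]
 [81. 80. 79. 79. 76. 75. 72. 72.]
 [78. 76. 78. 77. 76. 76. 74. 72.]]
```

Emit:
{"api": "apply_moves", "payload": {"increments": [[0.6, 0, -0.1, 2, 0], [0.6, 0, 0, 1.7, 0], [0.6, 0, 0, 1.0, 0], [0.6, 0, 0, 0, 0], [0.6, 0, 0, 0, 0], [0, 0, 0, 0, 0], [0, 0, 0, 0, 0], [0, 0, 0, 0, 0], [0, 0, 0, 0, 0], [0, 0, 0, 0, 0]]}}

```text
t: 5.75
ee_pos: [552.4, 256.7, 81.1]
orientation: [-0.0, 0.986, 0.169, 0.0]
contact_force: [-0.8, 1.3, 3.9]
width: 0.293
finger_force: 30.0
```

```bash
python3 -c "
from h import *
go(552.5,255.3,81,19.3);print(readout.sense()['finger_force'])"
```

```text
pos [552.4 256.7  81.1] th 19.42 cm tx,ty,tz: [-0.04  0.13  0.01] roll 0.12 F [-0.8  1.3  3.9] w 0.293 q7 [-0.15  0.63 -0.51  1.76  0.39  0.86 -2.07] t 5.75
30.000611543655396
```

Emit:
{"api": "apply_moves", "payload": {"increments": [[0, 0, 0, -1, 0], [0, 0, 0, -2.5, 0], [0, 0, 0, -3.5, 0], [0, 0, 0, -3, 0], [0, 0, 0, 0, 0]]}}

```text
t: 6.25
ee_pos: [553.9, 257.5, 185.4]
orientation: [-0.001, 0.986, 0.169, 0.003]
contact_force: [0.1, 0.5, -0.5]
width: 0.293
finger_force: 30.0
```

```bash
cat > mas.py <<'E'
from h import *
np.set_printoptions(precision=2,suppress=True)
def spec(f,g,C,n,r0,r1):
    Mi=np.linalg.inv(f["world_from_camera"]);F=200/np.tan(np.radians(f["vfov"])/2)
    a=np.linspace(0,2*np.pi,720,endpoint=False); rr=np.arange(r0,r1,.5)
    P=np.array(C)+rr[:,None,None]*np.stack([np.cos(a),np.sin(a),0*a],-1)
    p=P@Mi[:3,:3].T+Mi[:3,3]; u=f["cx"]+F*p[...,0]/-p[...,2]; v=f["cy"]+F*p[...,1]/p[...,2]
    w=cv2.remap(g,u.astype(np.float32),v.astype(np.float32),cv2.INTER_CUBIC).mean(0)
    return np.fft.rfft(w-w.mean())
def fit(f,g,C0,n,r0,r1,sign):  # sign -1: dark teeth. maximise n-th, minimise low orders
    best=None
    for s in (2,.5):
        c0=C0 if best is None else best[1]
        for dx in np.arange(-4,4.1,1)*s:
            for dy in np.arange(-4,4.1,1)*s:
                C=np.array(c0)+[dx,dy,0]; S=spec(f,g,C,n,r0,r1); sc=abs(S[n])-abs(S[1])-abs(S[n-1])-abs(S[n+1])
                if best is None or sc>best[0]: best=(sc,C,S[n])
    ph=np.angle(best[2]*sign); t0=(-ph/n)  # tooth angle: cos(n a + ph) max
    return best[0],best[1],np.degrees(t0)%(360/n)
E
python3 - <<'E'
from mas import *
f=grab_frame("top"); cv2.imwrite("pics/t2.png",f["img"])
go(480,20,200)
f["img"]=cv2.imread("pics/top1.png")
g=cv2.cvtColor(f["img"],cv2.COLOR_BGR2GRAY).astype(np.float32)
C0=px2w(f,291.3,199.7,z=29); print(C0)
print(fit(f,g,C0,18,33,40,-1))
h=cv2.cvtColor(f["img"],cv2.COLOR_BGR2HSV); red=((h[...,0]<8)|(h[...,0]>172))&(h[...,1]>120); red[:180]=0;red[215:]=0;red[:,:275]=0;red[:,315:]=0
v,u=np.nonzero(red); print(u.mean(),v.mean(),len(u),px2w(f,u.mean(),v.mean(),z=29))
for u,v in((270.67,237.46),(274.78,181.91),(310.26,184.54),(306.14,240.08),(290.463,210.997)): print(px2w(f,u,v,z=16))
# side view master
s=grab_frame("side"); cv2.imwrite("pics/s2.png",s["img"])
E
```

```text
pos [553.1 256.6 183. ] th 19.4 cm tx,ty,tz: [-14.75  19.89  -1.7 ] roll None F [-0.1  0.4 -1.9] w 0.288 q7 [-0.11  0.51 -0.57  1.68  0.31  1.04 -2.01] t 6.3
[498.82  38.85  29.  ]
(np.float32(7664.133), array([499.82,  39.85,  29.  ]), np.float32(2.7987788))
302.5 196.0 2 [508.39   6.78  29.  ]
[393.78 101.12  16.  ]
[552.49  85.71  16.  ]
[541.79 -15.96  16.  ]
[383.34   0.32  16.  ]
[467.51  42.81  16.  ]
```

```bash
python3 -c "
from h import *
go(401.5,40.5,110,19.4)"
```

```text
pos [552.3 256.  181.2] th 19.39 cm tx,ty,tz: [-21.38  15.32   7.12] roll -0.01 F [-0.9 -0.4 -1.7] w 0.29 q7 [-0.11  0.51 -0.56  1.68  0.31  1.04 -2.01] t 6.35
```

Emit:
{"api": "apply_moves", "payload": {"increments": [[0, -3.56, 2.55, 0, 0], [0, -3.56, 2.55, 0, 0], [0, -3.56, 2.55, 0, 0], [0, -3.56, 2.55, 1, 0], [0, -3.56, 2.55, 1.5, 0], [0, -3.58, 2.57, 2, 0], [0, 0, 0, 2.5, 0], [0, 0, 0, 0, 0], [0, 0, 0, 0, 0]]}}

```text
t: 7.25
ee_pos: [401.2, 41.3, 110.4]
orientation: [-0.0, 0.986, 0.169, -0.001]
contact_force: [-0.8, 0.2, -1.2]
width: 0.288
finger_force: 30.0
```

```bash
python3 -c "
from h import *
go(401.5,40.5,75,19.4)
a=grab_frame('side')['img'][160:280,250:410]; b=grab_frame('top')['img'][150:270,230:350]
c=np.hstack([cv2.resize(a,(480,360),interpolation=2),cv2.resize(b,(320,360),interpolation=2)]);cv2.imwrite('pics/e.png',c)"
```

```text
pos [401.2  41.3 110.4] th 19.45 cm tx,ty,tz: [0.01 0.08 3.54] roll 0.05 F [-0.8  0.2 -1.2] w 0.288 q7 [ 0.27  0.29 -0.56  2.22  0.24  0.69 -1.69] t 7.25
```

View pics/e.png

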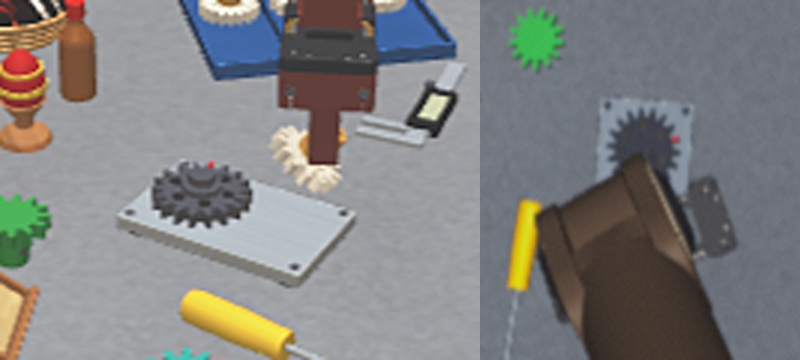

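Emit:
{"api": "apply_moves", "payload": {"increments": [[0, 0, 0, 2.5, 0], [0, 0, 0, 0.9, 0], [0, 0, 0, 0.3, 0], [0, 0, 0, 0.2, 0], [0, 0, 0, 0, 0]]}}

```text
t: 7.85
ee_pos: [401.8, 41.0, 72.0]
orientation: [0.0, 0.986, 0.169, 0.0]
contact_force: [-0.7, 0.3, -2.0]
width: 0.29
finger_force: 30.0
```

Emit:
{"api": "apply_moves", "payload": {"increments": [[0, 0, 0, 0.1, 0], [0, 0, 0, 0.1, 0], [0, 0, 0, 0.1, 0], [0, 0, 0, 0, 0]]}}

```text
t: 8.25
ee_pos: [402.1, 40.8, 69.2]
orientation: [0.0, 0.986, 0.169, 0.001]
contact_force: [-1.3, -0.3, 6.2]
width: 0.288
finger_force: 30.0
```

Emit:
{"api": "apply_moves", "payload": {"increments": [[0, 0.34, 0, 0.09, 0], [0, 0.34, 0, 0.12, 0], [0, 0.32, 0, 0.15, 0], [0, 0.31, 0, 0.17, 0], [0, 0, 0, 0, 0]]}}

```text
t: 8.75
ee_pos: [414.1, 45.0, 63.9]
orientation: [0.0, 0.986, 0.169, 0.0]
contact_force: [-1.8, -0.9, 9.7]
width: 0.286
finger_force: 32.0
```

Emit:
{"api": "apply_moves", "payload": {"increments": [[0, 0.29, 0, 0.2, 0], [0, 0.27, 0, 0.23, 0], [0, 0.25, 0, 0.25, 0], [0, 0, 0, 0, 0]]}}

```text
t: 9.15
ee_pos: [422.8, 48.1, 57.3]
orientation: [0.0, 0.986, 0.169, 0.001]
contact_force: [0.9, 0.7, 9.3]
width: 0.291
finger_force: 30.0
```

```bash
python3 -c "
from h import *
go(421,47,58,19.4)
a=grab_frame('side')['img'][190:280,280:400]
cv2.imwrite('pics/f.png',cv2.resize(a,(800,600),interpolation=2))"
```

```text
pos [422.8  48.1  57.3] th 19.41 cm tx,ty,tz: [-0.2   0.04 -0.07] roll 0.01 F [0.9 0.7 9.3] w 0.291 q7 [ 0.19  0.42 -0.49  2.21  0.36  0.58 -1.8 ] t 9.15
```

View pics/f.png

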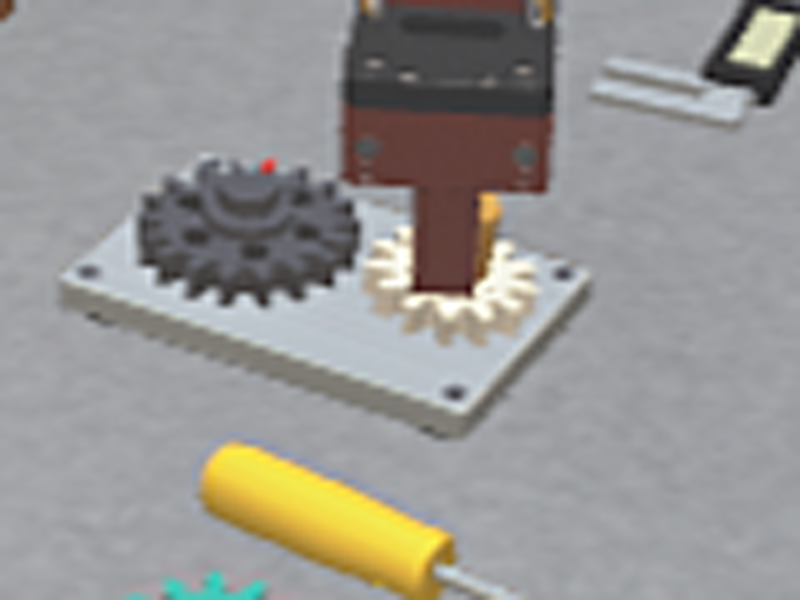

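Emit:
{"api": "apply_moves", "payload": {"increments": [[0, 0, 0, -0.05, 0], [0.55, 0, 0, 0, 0], [0.55, 0, 0, 0, 0], [0.55, 0, 0, 0, 0], [0.55, 0, 0, -2.5, 0], [0.55, 0, 0, -4, 0], [0.55, -1.33, 3.77, 0, 0], [0.55, -1.33, 3.77, 0, 0], [0.55, -1.33, 3.77, 0, 0], [0.55, -1.33, 3.77, 0, 0], [0.55, -1.33, 3.77, 0, 0], [0.55, 0, 0, 0, 0]]}}

```text
t: 10.4
ee_pos: [420.6, -157.3, 121.7]
orientation: [0.001, 0.986, 0.165, -0.0]
contact_force: [0.1, 0.1, -0.2]
width: 0.547
finger_force: 0.0
```

```bash
cat > look.py <<'E'
from mas import *
import sys
f=grab_frame("top"); g=cv2.cvtColor(f["img"],cv2.COLOR_BGR2GRAY).astype(np.float32)
P=np.array([499.7,39.8,29.])
m=fit(f,g,P,18,33,40,-1); print("master",m)
# gear: white pixels near plate
w=(f["img"].min(2)>150).astype(np.uint8); w[:195]=0; w[250:]=0; w[:,260:]=w[:,260:]; w[:,:265]=0; w[:,320:]=0
v,u=np.nonzero(w); C0=px2w(f,u.mean(),v.mean(),z=28); print("white",len(u),C0)
k=fit(f,g,C0,13,22,31,1); print("gear",k)
b=cv2.resize(f["img"][170:260,240:360],(800,600),interpolation=2); cv2.imwrite(sys.argv[1],b)
d=k[1]-m[1]; print("dist",np.hypot(*d[:2]),"dir",np.degrees(np.arctan2(d[1],d[0])))
E
python3 look.py pics/g.png; python3 -c "
from h import *
go(422.8,48.1,100,19.4-85)"
```

```text
master (np.float32(7518.4395), array([499.7,  39.8,  29. ]), np.float32(2.8009617))
white 257 [422.51  43.37  28.  ]
gear (np.float32(6812.3164), array([423.01,  43.87,  28.  ]), np.float32(25.645391))
dist 76.79296737888593 dir 176.96164159088497
pos [ 420.8 -154.4  121.7] th 19.12 cm tx,ty,tz: [  6.82 -19.07   2.17] roll 84.72 F [ 0.1  0.6 -0.8] w 0.553 q7 [ 0.65  0.32 -0.48  2.12  0.22  0.75 -1.2 ] t 10.45
```

View pics/g.png

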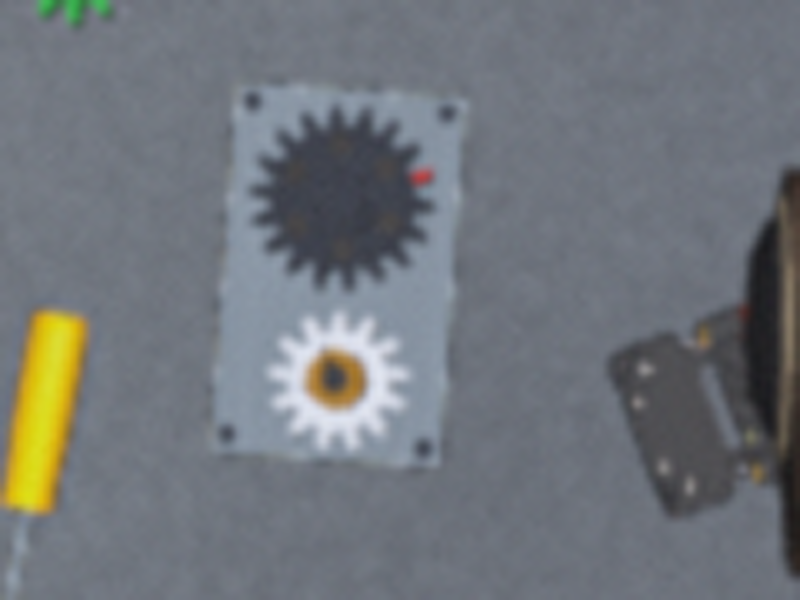

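Emit:
{"api": "apply_moves", "payload": {"increments": [[0.55, 1.36, -3.82, 0, 0], [0.55, 1.36, -3.82, 0, 0], [0.55, 1.37, -3.81, 0, 0], [0.55, 1.37, -3.81, 0, 0], [0.55, 1.37, -3.81, 0, 0], [0.55, 0, 0, 0.4, -8.5], [0.55, 0, 0, 0.4, -8.5], [0.55, 0, 0, 0.4, -8.5], [0.55, 0, 0, 0.4, -8.5], [0.55, 0, 0, 0.4, -8.5], [0.55, 0, 0, 0, -8.5], [0.55, 0, 0, 0, -8.5], [0.55, 0, 0, 0, -8.5], [0.55, 0, 0, 0, -8.5], [0.55, 0, 0, 0, -8.5], [0.55, 0, 0, 0, 0]]}}

```text
t: 12.05
ee_pos: [421.8, 51.7, 101.9]
orientation: [-0.0, 0.611, 0.791, 0.0]
contact_force: [0.1, 0.0, 0.1]
width: 0.552
finger_force: 0.0
```

```bash
python3 -c "
from h import *
go(423,48,59,104.4)"
```

```text
pos [421.8  51.7 101.9] th 104.64 cm tx,ty,tz: [-0.39  0.03  4.29] roll 0.24 F [0.1 0.  0.1] w 0.552 q7 [ 0.51  0.42 -0.89  2.17  0.48  0.76 -0.45] t 12.05
```

Emit:
{"api": "apply_moves", "payload": {"increments": [[0.55, -0.39, 0.03, 1.5, 0], [0.55, 0, 0, 1.7, 0], [0.55, 0, 0, 1.0, 0], [0.55, 0, 0, 0, 0], [0, 0, 0, 0, 0], [0, 0, 0, 0, 0], [0, 0, 0, 0, 0], [0, 0, 0, 0, 0]]}}

```text
t: 12.85
ee_pos: [423.6, 46.6, 60.4]
orientation: [0.0, 0.613, 0.79, -0.0]
contact_force: [-2.3, 0.2, 7.0]
width: 0.291
finger_force: 30.0
```

```bash
python3 -c "
from h import *
go(423,48,59,104.4)
s=grab_frame('side');t=grab_frame('top');cv2.imwrite('pics/h.png',np.vstack([cv2.resize(s['img'][190:280,280:400],(600,450),interpolation=2)]))"
```

```text
pos [423.6  46.6  60.4] th 104.38 cm tx,ty,tz: [ 0.15 -0.02  0.14] roll -0.02 F [-2.3  0.2  7. ] w 0.291 q7 [ 0.44  0.49 -0.81  2.2   0.58  0.68 -0.53] t 12.85
```

View pics/h.png

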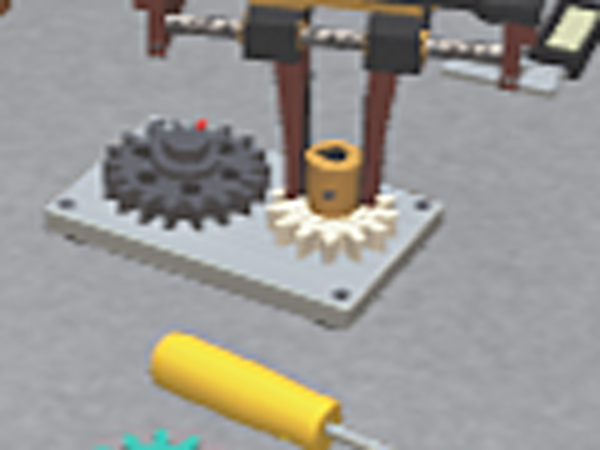

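Emit:
{"api": "apply_moves", "payload": {"increments": [[0, 0, 0, -0.1, 0], [0, 0, 0, 0, 0]]}}

```text
t: 13.15
ee_pos: [423.9, 46.7, 61.2]
orientation: [0.0, 0.613, 0.79, 0.0]
contact_force: [0.1, -0.2, -1.1]
width: 0.289
finger_force: 30.0
```

```bash
python3 -c "
from h import *
go(423.5,48.1,59,104.4)
f=grab_frame('side');print(px2w(f,347,220.2,z=56));print(px2w(f,280+185/5,190+140/5,z=43))
P=cloud(f);print(P[217:224,342:352,2].round(0));print(P[236:240,342:352,2].round(0))"
```

```text
pos [423.9  46.7  61.2] th 104.4 cm tx,ty,tz: [ 0.15 -0.01  0.22] roll -0.0 F [ 0.1 -0.2 -1.1] w 0.289 q7 [ 0.45  0.49 -0.81  2.19  0.58  0.68 -0.53] t 13.15
[423.42967109  45.07339288  56.        ]
[497.91083663  46.1208046   43.        ]
[[ 0.  2.  2. -0.  2.  2. -0.  1.  0.  1.]
 [nan 57. 57. 59. 57. 56. 58. 58.  0. -1.]
 [59. 58. 60. 60. 57. 56. 59. 60. 56.  1.]
 [58. 57. 57. 58. 59. 60. 58. 60. 60. 58.]
 [58. 55. 58. 57. 59. 58. 59. 59. 56. 58.]
 [59. 58. 58. 57. 58. 56. 58. 59. 58. 58.]
 [56. 57. 58. 56. 58. 58. 59. 58. 55. 54.]]
[[27. 28. 29. 30. 29. 28. 27. 31. 31. 28.]
 [25. 24. 31. 31. 32. 24. 26. 29. 30. 31.]
 [19. 23. 26. 27. 27. 23. 23. 26. 27. 27.]
 [17. 20. 24. 26. 26. 18. 19. 24. 23. 26.]]
```

Emit:
{"api": "apply_moves", "payload": {"increments": [[0, 0, 0, 0, -4.8], [0, -0.08, 0.19, 0, 0], [0, -0.08, 0.18, 0, 0], [0, -0.07, 0.19, 0, 0], [0, 0, 0, 0, 0]]}}

```text
t: 13.7
ee_pos: [430.2, 46.5, 61.0]
orientation: [0.0, 0.58, 0.815, 0.0]
contact_force: [-0.5, 0.3, -1.4]
width: 0.284
finger_force: 30.0
```

Emit:
{"api": "apply_moves", "payload": {"increments": [[0, -0.04, 0.09, 0, 0], [0, -0.04, 0.09, 0, 0], [0, -0.04, 0.09, 0, 0], [0, 0, 0, 0, 0]]}}

```text
t: 14.1
ee_pos: [432.8, 46.2, 61.1]
orientation: [0.0, 0.579, 0.815, 0.0]
contact_force: [0.5, 0.1, -1.8]
width: 0.286
finger_force: 30.0
```

Emit:
{"api": "apply_moves", "payload": {"increments": [[0, -0.04, 0.09, 0, 0], [0, -0.04, 0.09, 0, 0], [0, 0, 0, 0, 0]]}}

```text
t: 14.4
ee_pos: [434.8, 46.0, 61.1]
orientation: [0.0, 0.579, 0.815, 0.0]
contact_force: [0.4, 0.1, -1.9]
width: 0.292
finger_force: 30.0
```

Emit:
{"api": "apply_moves", "payload": {"increments": [[0, -0.02, 0.05, 0, 0], [0, -0.02, 0.05, 0, 0], [0, 0, 0, 0, 0]]}}

```text
t: 14.7
ee_pos: [435.8, 46.0, 61.0]
orientation: [0.0, 0.579, 0.815, 0.0]
contact_force: [-0.0, -0.0, -2.4]
width: 0.29
finger_force: 30.0
```

Emit:
{"api": "apply_moves", "payload": {"increments": [[0, -0.02, 0.05, 0, 0], [0, 0, 0, 0, 0], [0, 0, 0, 0, 0]]}}

```text
t: 15.0
ee_pos: [436.2, 46.0, 61.0]
orientation: [0.0, 0.579, 0.815, -0.0]
contact_force: [0.2, -0.6, -1.2]
width: 0.289
finger_force: 30.0
```

Emit:
{"api": "apply_moves", "payload": {"increments": [[0, -0.02, 0.05, 0, 0], [0, 0, 0, 0, 0], [0, 0, 0, 0, 0]]}}

```text
t: 15.3
ee_pos: [436.8, 45.9, 61.1]
orientation: [0.0, 0.579, 0.815, -0.0]
contact_force: [-0.5, 1.2, -2.2]
width: 0.286
finger_force: 30.0
```

Emit:
{"api": "apply_moves", "payload": {"increments": [[0, -0.02, 0.05, 0, 0], [0, 0, 0, 0, 0], [0, 0, 0, 0, 0]]}}

```text
t: 15.6
ee_pos: [437.3, 45.9, 61.0]
orientation: [0.0, 0.579, 0.815, 0.0]
contact_force: [-0.5, -0.0, -2.2]
width: 0.289
finger_force: 30.0
```

Emit:
{"api": "apply_moves", "payload": {"increments": [[0, -0.02, 0.05, 0, 0], [0, 0, 0, 0, 0], [0, 0, 0, 0, 0]]}}

```text
t: 15.9
ee_pos: [437.9, 45.9, 61.0]
orientation: [0.0, 0.579, 0.815, 0.0]
contact_force: [0.2, -0.1, -1.1]
width: 0.291
finger_force: 30.0
```

Emit:
{"api": "apply_moves", "payload": {"increments": [[0, -0.02, 0.05, 0, 0], [0, 0, 0, 0, 0], [0, 0, 0, 0, 0]]}}

```text
t: 16.2
ee_pos: [438.4, 45.9, 61.1]
orientation: [0.0, 0.579, 0.815, 0.0]
contact_force: [0.9, 0.4, -1.3]
width: 0.289
finger_force: 30.0
```

```bash
python3 -c "
from h import *
go(437,46,59)
print(readout.sense()['torque'])
a=grab_frame('side')['img'][195:255,290:370]
t=grab_frame('top')['img'][170:250,250:340]
cv2.imwrite('pics/i.png',np.hstack([cv2.resize(a,(520,390),interpolation=2),cv2.resize(t,(280,390),interpolation=2)]))"
```

```text
pos [438.4  45.9  61.1] th 109.21 cm tx,ty,tz: [ 0.06 -0.13  0.21] roll None F [ 0.9  0.4 -1.3] w 0.289 q7 [ 0.46  0.52 -0.83  2.16  0.6   0.7  -0.45] t 16.2
[-0.01891473 -0.12252483  0.01882251]
```

View pics/i.png

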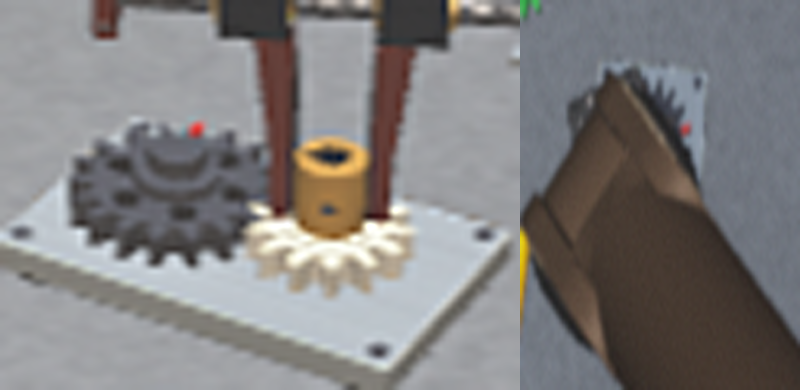

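Emit:
{"api": "apply_moves", "payload": {"increments": [[0, -0.02, 0.05, 0, 0], [0, 0, 0, 0, 0], [0, 0, 0, 0, 0]]}}

```text
t: 16.6
ee_pos: [438.8, 45.8, 61.0]
orientation: [-0.0, 0.579, 0.815, -0.0]
contact_force: [0.1, 0.4, -1.1]
width: 0.288
finger_force: 30.0
```

Emit:
{"api": "apply_moves", "payload": {"increments": [[0, -0.02, 0.05, 0, 0], [0, 0, 0, 0, 0], [0, 0, 0, 0, 0]]}}

```text
t: 16.9
ee_pos: [439.0, 45.7, 60.9]
orientation: [-0.0, 0.579, 0.815, -0.0]
contact_force: [-2.7, 0.5, 1.7]
width: 0.286
finger_force: 30.0
```

Emit:
{"api": "apply_moves", "payload": {"increments": [[0, 0.04, -0.12, 0, 0], [0, 0, 0, 0, 0], [0, 0, 0, 0, -3], [0, 0, 0, 0, -5], [0, 0, 0, 0, -5], [0, 0, 0, 0, -5], [0, 0, 0, 0, -5], [0, 0, 0, 0, 0]]}}

```text
t: 17.7
ee_pos: [438.5, 45.6, 61.0]
orientation: [0.0, 0.405, 0.914, 0.0]
contact_force: [-0.3, -0.3, -0.9]
width: 0.29
finger_force: 30.0
```

```bash
cat > mk.py <<'E'
from h import *
go(437.7,45.8,61)
for n in("top","side"):
    f=grab_frame(n); i=f["img"]; h=cv2.cvtColor(i,cv2.COLOR_BGR2HSV); m=((h[...,0]<8)|(h[...,0]>172))&(h[...,1]>130)&(h[...,2]>120)
    M=np.zeros_like(m)
    if n=="top": M[180:222,270:316]=1
    else: M[203:242,293:345]=1
    v,u=np.nonzero(m&M)
    if len(u):
        w=px2w(f,u.mean(),v.mean(),z=29); c=np.array([499.7,39.8] if n=="top" else [498.5,44]); d=w[:2]-c
        print(n,len(u),u.mean().round(1),v.mean().round(1),w.round(1),"ang",np.degrees(np.arctan2(d[1],d[0])).round(1),"r",np.hypot(*d).round(1))
    else: print(n,"no mark")
E
python3 mk.py
```

```text
pos [438.5  45.6  61. ] th 132.26 cm tx,ty,tz: [ 0.07 -0.05  0.  ] roll None F [-0.3 -0.3 -0.9] w 0.29 q7 [ 0.53  0.56 -0.92  2.16  0.68  0.74 -0.11] t 17.7
top no mark
side 2 323.5 215.0 [498.6   6.5  29. ] ang -89.8 r 37.5
```

Emit:
{"api": "apply_moves", "payload": {"increments": [[0, 0.03, -0.04, 0, 0], [0, 0, 0, 0, -5], [0, 0, 0, 0, -5], [0, 0, 0, 0, -5], [0, 0, 0, 0, -5], [0, 0, 0, 0, -5], [0, 0, 0, 0, -5], [0, 0, 0, 0, 0]]}}

```text
t: 18.6
ee_pos: [437.8, 45.8, 61.0]
orientation: [-0.0, 0.155, 0.988, 0.0]
contact_force: [-0.4, 0.2, -1.9]
width: 0.288
finger_force: 30.0
```

```bash
python3 mk.py
```

```text
pos [437.8  45.8  61. ] th 162.21 cm tx,ty,tz: [ 0.01  0.   -0.  ] roll None F [-0.4  0.2 -1.9] w 0.288 q7 [ 0.61  0.62 -1.04  2.16  0.77  0.8   0.33] t 18.6
top no mark
side 3 327.7 216.7 [486.5   9.3  29. ] ang -109.1 r 36.7
```

Emit:
{"api": "apply_moves", "payload": {"increments": [[0, -0.03, 0, 0, 0], [0, 0, 0, 0, -5], [0, 0, 0, 0, -5], [0, 0, 0, 0, -5], [0, 0, 0, 0, -5], [0, 0, 0, 0, -5], [0, 0, 0, 0, -5], [0, 0, 0, 0, -5], [0, 0, 0, 0, 0]]}}

```text
t: 19.6
ee_pos: [438.0, 45.6, 60.9]
orientation: [-0.0, -0.15, 0.989, 0.0]
contact_force: [-0.5, -0.4, -1.5]
width: 0.291
finger_force: 30.0
```

```bash
python3 mk.py
python3 - <<'E'
from h import *
f=grab_frame("side")
t={o["p"]:o["at"] for o in spotter.find_in("side","master_mark")};print(t)
E
```

```text
pos [438.   45.6  60.9] th 197.2 cm tx,ty,tz: [ 0.02  0.02 -0.01] roll None F [-0.5 -0.4 -1.5] w 0.291 q7 [ 0.68  0.7  -1.17  2.15  0.87  0.89  0.85] t 19.6
top no mark
side 3 330.7 219.3 [475.2  17.4  29. ] ang -131.2 r 35.4
{0.79: [317.0, 224.4]}
```

Emit:
{"api": "apply_moves", "payload": {"increments": [[0, 0, 0, 0, -5], [0, 0, 0, 0, -5], [0, 0, 0, 0, -5], [0, 0, 0, 0, 0], [0, 0.59, 0.37, 0, 0], [0, 0.59, 0.37, 0, 0], [0, 0, 0, -1.5, 0], [0, 0, 0, -4, 0], [0, 0, 0, -4, 0], [0, 0, 0, 0, 0]]}}

```text
t: 20.8
ee_pos: [425.4, 46.7, 159.6]
orientation: [0.003, -0.277, 0.961, -0.001]
contact_force: [1.1, 0.0, -1.9]
width: 0.287
finger_force: 30.0
```

```bash
cat > tr.py <<'E'
from h import *
np.set_printoptions(precision=1,suppress=True)
f=grab_frame("top"); cv2.imwrite("pics/top3.png",f["img"])
g=cv2.imread("pics/top1.png"); h=cv2.cvtColor(g,cv2.COLOR_BGR2HSV)
from mas import fit
gr=cv2.cvtColor(g,cv2.COLOR_BGR2GRAY).astype(np.float32)
k=fit(f,gr,px2w(f,427,171.6,z=44)*[1,1,0]+[0,0,16.],13,22,31,1); print("sample13 top",k)
m=((h[...,0]>100)&(h[...,0]<125)&(h[...,1]>150)).astype(np.uint8); m[:,:340]=0; m[:120]=0
c=np.vstack([x for x in cv2.findContours(m,0,2)[0] if len(x)>20]); R=cv2.minAreaRect(c); print(R)
W=np.array([px2w(f,u,v,z=16) for u,v in cv2.boxPoints(R)]); print(W,W.mean(0))
for i in range(4): d=W[(i+1)%4]-W[i]; print(np.hypot(*d[:2]),np.degrees(np.arctan2(d[1],d[0])))
s=cv2.imread("pics/side1.png"); fs=grab_frame("side"); h=cv2.cvtColor(s,cv2.COLOR_BGR2HSV)
m=((h[...,0]>100)&(h[...,0]<125)&(h[...,1]>150)).astype(np.uint8); m[:145]=0;m[190:]=0; m[:,:305]=0; m[:,405:]=0
c=max(cv2.findContours(m,0,2)[0],key=len); q=cv2.approxPolyDP(cv2.convexHull(c),5,True)[:,0]; print("side",[(p,px2w(fs,*p,z=16)) for p in q.astype(float)])
go(*W.mean(0))
E
python3 tr.py
```

```text
sample13 top (np.float32(13356.883), array([ 569.43, -346.17,   16.  ]), np.float32(8.528227))
((413.45123291015625, 181.93902587890625), (81.67887878417969, 58.252811431884766), 51.34019470214844)
[[ 584.06 -175.21   16.  ]
 [ 685.94 -310.46   16.  ]
 [ 496.72 -448.02   16.  ]
 [ 396.84 -313.48   16.  ]] [ 540.89 -311.79   16.  ]
169.3247118803928 -53.01198584393544
233.93479834740205 -143.98321115667162
167.5599506998272 126.58906525408088
232.74484825374697 36.447300625162
side [(array([346., 179.]), array([ 527.72, -214.52,   16.  ])), (array([322., 181.]), array([ 583.34, -175.21,   16.  ])), (array([312., 162.]), array([ 659.16, -272.79,   16.  ])), (array([337., 163.]), array([ 589.6 , -298.18,   16.  ]))]
pos [423.9  45.1 156.2] th 212.1 cm tx,ty,tz: [  9.06 -36.45  14.02] roll None F [-0.8 -0.8 -1.7] w 0.29 q7 [ 0.87  0.6  -1.42  2.1   0.7   1.06  1.22] t 20.9
```

Emit:
{"api": "apply_moves", "payload": {"increments": [[0, 0, 0, 0, 8], [0, 0, 0, 0, 8], [0, 0, 0, 0, 8], [0, 0, 0, 0, 8], [0, 0, 0, 0, 8], [0, 0, 0, 0, 8], [0, 0, 0, 0, 8], [0, 0, 0, 0, 8], [0, 0, 0, 0, 8], [0, 0, 0, 0, 8], [0, 0, 0, 0, 0]]}}

```text
t: 22.0
ee_pos: [423.0, 45.2, 155.0]
orientation: [-0.001, 0.406, 0.914, -0.001]
contact_force: [0.0, 0.0, -2.1]
width: 0.288
finger_force: 30.0
```

```bash
python3 look.py pics/j.png | head -1; python3 -c "
from h import *
go(518.3,-277.2,110)"
```

```text
master (np.float32(-84.490005), array([496.2,  47.3,  29. ]), np.float32(0.6865889))
pos [423.1  45.3 155.1] th 132.36 cm tx,ty,tz: [-30.24 -14.7    4.51] roll None F [-0.1  0.6 -0.6] w 0.289 q7 [ 0.69  0.38 -1.08  2.11  0.43  0.89  0.1 ] t 22.05look.py:8: RuntimeWarning: Mean of empty slice.
  v,u=np.nonzero(w); C0=px2w(f,u.mean(),v.mean(),z=28); print("white",len(u),C0)
  ret = ret.dtype.type(ret / rcount)
```

Emit:
{"api": "apply_moves", "payload": {"increments": [[0, -3.78, -1.84, 0, 0], [0, -3.78, -1.84, 0, 0], [0, -3.78, -1.84, 0, 0], [0, -3.78, -1.84, 0, 0], [0, -3.78, -1.84, 0, 0], [0, -3.78, -1.84, 0, 0], [0, -3.78, -1.84, 1, 0], [0, -3.78, -1.82, 1.5, 0], [0, 0, 0, 2, 0], [0, 0, 0, 0, 0], [0, 0, 0, 0, 0]]}}

```text
t: 23.15
ee_pos: [517.9, -275.8, 110.5]
orientation: [-0.001, 0.404, 0.915, 0.001]
contact_force: [0.4, 0.7, -2.1]
width: 0.284
finger_force: 30.0
```

```bash
cat > fin.py <<'E'
from h import *
np.set_printoptions(precision=1,suppress=True)
go(518.3,-277.2,50)
for n in("top","side"):
    f=grab_frame(n); P=cloud(f); print(n)
    for o in spotter.silhouettes(n,"gear_13")+spotter.silhouettes(n,"sample_13"):
        q=P[o["region"]]; q=q[~np.isnan(q[:,0])]
        if len(q) and np.median(q[:,1])<-200: print(o["p"],np.round(o["at"]),np.median(q,0),"hubtop",q[q[:,2]>np.percentile(q[:,2],85)].mean(0))
E
python3 fin.py; python3 look.py pics/k.png 2>/dev/null| head -1
```

```text
pos [ 517.9 -275.8  110.5] th 132.4 cm tx,ty,tz: [-0.1 -0.1  6. ] roll None F [ 0.4  0.7 -2.1] w 0.284 q7 [ 1.   0.7 -0.9  1.8  0.6  1.   0.6] t 23.15
top
0.66 [402. 194.] [ 504.1 -268.5   77.3] hubtop [ 506.5 -269.2   86.4]
side
0.71 [359. 150.] [ 513.6 -264.2   81. ] hubtop [ 515.1 -269.   106.9]
0.42 [349. 161.] [ 565.4 -328.2   16.1] hubtop [ 567.7 -328.7   28.3]
0.64 [350. 162.] [ 565.5 -328.6   16.5] hubtop [ 572.8 -331.6   31.7]
0.6 [375. 155.] [ 497.4 -376.7   17.9] hubtop [ 500.7 -380.8   42. ]
0.57 [324. 162.] [ 622.8 -287.5   17.6] hubtop [ 625.8 -292.5   43. ]
master (np.float32(7538.3843), array([500.2,  39.8,  29. ]), np.float32(13.860498))
```

Emit:
{"api": "apply_moves", "payload": {"increments": [[0, 0, 0, 2.5, 0], [0, 0, 0, 2, 0], [0, 0, 0, 1, 0], [0, 0, 0, 0.2, 0], [0, 0, 0, 0, 0]]}}

```text
t: 24.0
ee_pos: [518.7, -277.0, 54.4]
orientation: [0.0, 0.405, 0.914, 0.0]
contact_force: [0.5, -1.1, -2.0]
width: 0.288
finger_force: 30.0
```

Emit:
{"api": "apply_moves", "payload": {"increments": [[0, 0, 0, 0.1, 0], [0, 0, 0, 0.1, 0], [0, 0, 0, 0.1, 0], [0, 0, 0, 0, 0]]}}

```text
t: 24.4
ee_pos: [518.4, -277.3, 51.2]
orientation: [0.0, 0.405, 0.914, -0.0]
contact_force: [-0.0, -0.1, -1.1]
width: 0.284
finger_force: 30.0
```

Emit:
{"api": "apply_moves", "payload": {"increments": [[0, 0, 0, 0.1, 0], [0, 0, 0, 0.05, 0], [0, 0, 0, 0.05, 0], [0, 0, 0, 0, 0]]}}

```text
t: 24.8
ee_pos: [518.3, -277.1, 48.9]
orientation: [-0.0, 0.405, 0.914, 0.0]
contact_force: [-0.1, 0.6, -1.6]
width: 0.29
finger_force: 30.0
```

Emit:
{"api": "apply_moves", "payload": {"increments": [[0, 0, 0, 0.05, 0], [0, 0, 0, 0, 0], [0, 0, 0, 0, 0]]}}

```text
t: 25.1
ee_pos: [518.4, -277.1, 48.6]
orientation: [0.0, 0.405, 0.914, -0.0]
contact_force: [-0.7, 0.3, -1.3]
width: 0.288
finger_force: 30.0
```

Emit:
{"api": "apply_moves", "payload": {"increments": [[0, 0, 0, 0.05, 0], [0, 0, 0, 0, 0], [0, 0, 0, 0, 0]]}}

```text
t: 25.4
ee_pos: [518.4, -277.1, 48.5]
orientation: [0.0, 0.405, 0.914, -0.0]
contact_force: [-3.0, 1.1, 4.6]
width: 0.286
finger_force: 30.0
```

Emit:
{"api": "apply_moves", "payload": {"increments": [[0, 0, 0, 0.05, 0], [0, 0, 0, 0, 0], [0, 0, 0, 0, 0]]}}

```text
t: 25.7
ee_pos: [518.5, -277.1, 48.5]
orientation: [0.0, 0.405, 0.914, -0.0]
contact_force: [-3.5, 1.1, 8.9]
width: 0.29
finger_force: 30.0
```

Emit:
{"api": "apply_moves", "payload": {"increments": [[0, 0, 0, -0.05, 0], [0.45, 0, 0, 0, 0], [0.45, 0, 0, 0, 0], [0.45, 0, 0, 0, 0], [0.45, 0, 0, -1, 0], [0.45, 0, 0, -3, 0], [0.45, 0, 0, -4, 0], [0.45, 0, 0, -4, 0], [0.45, -3, 3, 0, 0], [0.45, -3, 3, 0, 0], [0.45, -3, 3, 0, 0], [0.45, -3, 3, 0, 0], [0.45, 0, 0, 0, 0]]}}

```text
t: 27.0
ee_pos: [692.0, -283.2, 167.6]
orientation: [0.001, 0.404, 0.915, 0.002]
contact_force: [-0.9, 1.4, -0.2]
width: 0.45
finger_force: 0.0
```

```bash
python3 fin.py
python3 - <<'E'
from h import *
from mas import fit
f=grab_frame("top");g=cv2.cvtColor(f["img"],cv2.COLOR_BGR2GRAY).astype(np.float32)
cv2.imwrite("pics/last.png",f["img"])
for n,c in(("gear",[518.,-280,16]),("sample13",[569.4,-346.2,16])): print(n,fit(f,g,np.array(c),13,22,31,1))
P=cloud(f)
for v0,u0 in((190,402),): print(P[v0-12:v0+13:2,u0-12:u0+13:2,2].round(0))
a=cv2.imread("pics/top1.png"); print("changed rack/tray/rest px",[(int((cv2.absdiff(a,f["img"]).max(2)[s]>60).sum())) for s in (np.s_[145:225,135:235],np.s_[120:240,470:640],np.s_[225:290,165:260],np.s_[215:255,350:405])])
E
```

```text
pos [ 692.  -283.2  167.6] th 132.34 cm tx,ty,tz: [ 12.1 -12.4  11.8] roll None F [-0.9  1.4 -0.2] w 0.45 q7 [ 0.8  0.8 -0.8  1.3  0.6  1.3  0.7] t 27.0
top
0.48 [402. 190.] [ 515.5 -276.6   17.3] hubtop [ 518.1 -278.4   45.9]
0.79 [406. 153.] [ 622.9 -299.5   17.4] hubtop [ 626.3 -303.1   46.1]
0.75 [424. 173.] [ 564.6 -341.9   17.3] hubtop [ 567.9 -344.    45.7]
0.49 [437. 197.] [ 498.2 -379.4   15.7] hubtop [ 501.2 -381.7   33.9]
side
0.6 [356. 169.] [ 516.7 -265.4   18.7] hubtop [ 517.3 -272.7   44.9]
0.7 [349. 159.] [ 567.6 -331.    20.5] hubtop [ 566.6 -336.9   44.6]
0.6 [375. 156.] [ 498.1 -377.3   17.3] hubtop [ 500.3 -381.6   43.2]
0.52 [323. 164.] [ 622.2 -288.4   17.5] hubtop [ 625.3 -292.6   43.4]
gear (np.float32(13851.085), array([ 519., -280.,   16.]), np.float32(25.74648))
sample13 (np.float32(15029.225), array([ 569.4, -346.2,   16. ]), np.float32(8.554178))
[[ 5.  5.  6.  9.  8.  9.  1.  1. 11.  0.  1.  4. 13.]
 [-1.  4. 13.  4.  6.  2. 14.  7.  1.  2.  5.  4.  4.]
 [ 6. 16.  5.  2. 20.  2. 11.  4. 17.  9.  5.  2. -2.]
 [16.  3. 16.  8. 16. 18. 16.  7. 13.  3. 15.  3.  2.]
 [ 6.  7.  6. 20. 22. 21. 45. 37. 41. 18.  6. -3.  3.]
 [ 2. 10. 17. 13. 11. 49. 47. 43. 44. 41. -1.  2.  0.]
 [-0.  9. 13. 15. 18. 45. 49. 44. 45. 40. 14.  1.  4.]
 [-1.  7.  8. 14. 16. 37. 44. 46. 42. 23. 21.  7.  5.]
 [ 8.  3. 17.  4. 17. 17. 21. 24. 11. 12. 12. -2.  7.]
 [ 4.  2.  2. 12. 17. 13. 18. 14. 19. 19.  4.  6.  7.]
 [18. -2.  2.  3.  4. 12.  5. 13. -6.  5.  1.  1. 15.]
 [20. 10.  0.  4.  3. 14.  6.  7.  4.  3.  4. 15. -2.]
 [ 4. 14.  4.  6.  5.  3.  6.  5. -1. -3.  8.  9.  2.]]
changed rack/tray/rest px [142, 728, 0, 0]
```

```bash
python3 -c "
from h import *
print(r.job_done())"
```

```text
the job is handed in; nothing more can be done
None
```

The job is handed in, at about 27 s of the 46 s allowed. The 13-tooth gear was meshed with the master and turned it about 69° (an eighth of a turn is 45°). It now lies flat in the tray's middle bay with the 13-tooth sample, and I saw nothing else disturbed; no verdict came back.

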